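# Back the roll winder off one notch

### The arm

A 6-joint arm with a two-finger parallel gripper is mounted at the origin on the work surface; the furniture and walls round the work are solid. World frame = base frame: x ahead of the robot, y to its left, z up, the work surface at z = 0. Lengths are in mm, angles in rad, forces in N, time in s.
With the tool pointing down it reaches from about 400 to 925 mm from the base axis. Payload 12.5 kg.
Tool frame: the origin (TCP) lies midway between the tips of the shut fingers; the grasp point (between the pads) lies 19 mm behind it; z points along the fingers, y is the direction in which the jaws open and shut (so a half turn about z gives the same grasp; the last joint's range is limited). The gripper opens to 95 mm and grips with 3 to 60 N. Pads are 20 mm wide; open, the fingers measure 119 mm over their backs; the gripper's body (75 mm by 180 mm) begins 59 mm behind the grasp point.
Start: joints at [-1.279, 0.491, 1.559, -0, 1.092, -0.106], TCP at [242.143, -576.206, 214.661] pointing down, gripper open.
Joint ranges: [-3.1, 3.1], [-0.84, 2.19], [0.05, 2.79], [-1.13, 4.28], [0.06, 2.93], [-2.69, 2.69]. Speed limits (rad/s): [2.22, 2.22, 2.79, 3.14, 3.14, 3.14].

### API

Orientations are given as a unit quaternion [w, x, y, z].
In Python, from rig import env gives the robot as it stands.
- The arm moves only by the tool move_arm, never from a script. Its argument "steps" is a list of rows, each a list of 7 numbers: the turn, a rotation vector about the tool's x, y, z in units of 6 degrees (1.0 is 6 degrees), then the shift along the tool's x, y, z in m, then the gripper's target within -1 to 1 (fully open at 1, half-way at 0, shut at -1). In form: [[ax, ay, az, tx, ty, tz, jaw], ...]. A call has 1 to 10 rows; each row shifts and turns the commanded pose from where the row before left it, along the tool's axes as they then stand; what a row does not reach is not made up. A row lasts 1/12 s, in which the tool goes at most 41.7 mm and 7.16 degrees, less where a joint would pass 70% of its speed; a pose out of reach is approached as far as the arm can. A call is refused whole if a number of a shift passes 0.0417 or a number of a turn 1, either way. A call with a gripper value outside its range is refused whole. The fingers move at their own pace and stop on an object; "grip_force" is the grip in N (left out, the last holds). Time passes only in rows, so rows that do not move let the fingers close. It gives the time, the measured TCP pose, the force and the opening at its end, in the units of the state.
- env.observe(): the state, without advancing time (a new reading comes with each control period).
- env.get_image(name): name is "side" or "top" or "wrist"; returns (picture, depth): 384x512x3 uint8, red, green, blue; 384x512 float32, mm along the optical axis (not along the pixel's ray), 0 where there is no reading.
- env.camera_info(name): a dict with "camera_matrix" (3x3 intrinsics, pixels), "extrinsics" (4x4, takes a point from camera to world coordinates). Camera axes: x right, y down, z forward; pixel columns grow to the right and rows downward; lengths in mm; the calibration is good to about 2 mm. A picture is of the moment at which its call begins: read the wrist's pose just before it. camera_info takes no time and is no camera call; for the wrist camera it gives the pose at the moment of the call.
- env.close_job(): hands the job in, once; it reports no verdict.
Trained networks look in the newest picture that a camera, given by its name, has taken for a name from the list of things; names that differ only in an ending like _2 or _b are one class to them, and where a whole thing is asked for, a point or a joint stands for the part that bears it (a point fixed in the world has none). Each returns a list of dicts, best first, with "conf" (0 to 1); they miss things now and then, are a little off and sometimes report something else, mostly with a low value. They report only what shows in the picture. A call takes as long as a camera call.
- env.recognise(camera, thing): "bbox" ([left, top, right, bottom] in pixels, round what is visible of it).
- env.cut_out(camera, thing): "mask" (384x512 bool, what is visible of it) and "bbox" ([left, top, right, bottom] in pixels, round what is visible of it).
The state is a dict: "time": time; "joints": joint angles; "qd": joint speeds; "effort": joint torques, N m; "tcp_pos": TCP position; "tool_rot": TCP orientation; "force": force on the tool from outside, world axes, zero at the start; "ft_torque": the same for the moment, N m; "gripper_width": finger opening in mm.
Only numpy, scipy, OpenCV 4.12 (cv2) and the standard library are available. Lean on these libraries where they do the work, as an engineer would, in place of code of your own. Each camera call takes 0.05 s, during which the arm holds its last target.

### The job

The roll on the small take-up stand has been wound one notch too far. With gentle fingertip pushes only, gripping nothing, push the pawl's upright lever over, away from the robot, so the pawl lifts off the ratchet wheel and stays up; push the spoked handle so that the wheel turns backward exactly one notch (upper spokes move away from the robot), then push the lever back so the pawl drops into the next gap. Do not force the wheel against the engaged pawl, and leave the things standing around it where they are.

Things in the scene. Friction and masses are not known exactly. Their poses are not given: they have to be found in the camera images.
- stand: Plywood take-up stand fixed to the bench, base 150 x 190 x 12 mm, up to 224 mm high. Origin on the bench under the middle of the axle; x away from the robot (yaw up to 0.3), y to the left along the axle, z up. The axle, 100 mm up, carries a four-spoked star handle (y = -95 mm), a white paper roll between two cheeks (y = -60, +60 mm) and a steel ratchet wheel (y = +80 mm).
- wheel (a joint): Angle of axle, ratchet wheel and star handle together (rad); grows backward (top moves to stand +x). Starts at -0.20 to -0.06; pawl down blocks it at +0.04. One notch (8 saw teeth) is 0.785. One notch back, the pawl drops fully in at 0.54 to 0.80 (aim for 0.68); above 0.83 it lands on a tooth. Stays where left (friction 0.08 Nm); pawl up, it turns freely either way.
- pawl (a joint): Angle of the pawl (rad): 0 = fully down in a gap between the teeth, 1.05 = thrown right back against its stop. Weighted over-centre lever: left below about 0.55 it falls back to 0, pushed beyond about 0.68 it falls on to 1.05 and stays there. Less than 1 N at the ball moves it.
- lever_ball (a point): Centre of the 20 mm steel ball at the top of the pawl's upright lever (rod 8 mm thick, 60 mm from hinge to ball). With the pawl down the lever leans 0.3 rad toward the robot (stand -x) and the ball is about 213 mm above the bench; thrown back it leans 0.75 rad away and the ball is about 200 mm up.
- pawl_hinge (a point): Hinge axis of the pawl (parallel to stand y), 156 mm above the bench, at stand x = +70, y = +80 mm. The pawl arm reaches 70 mm from here toward the robot to its down-turned nose.
- star_center (a point): Centre of the star handle, on the axle, 100 mm up, stand x = 0, y = -95 mm. Hub 36 mm in diameter; four spokes at right angles in the plane y = -95 mm, 10 mm thick, 80 mm long to the centre of an 18 mm black ball end; free space around.
- spoke_end (a point): Centre of the ball end of the spoke that starts uppermost, leaning toward the robot; the spoke to push. Its lean from the vertical toward stand +x is (wheel joint - 0.33) rad.
- spool: Bystander: loose upright white thread spool, 44 mm in diameter, 60 mm high, left of the stand. Origin under its centre.
- tape_ring: Bystander: loose beige ring of tape lying flat, 66 mm in diameter, 19 mm high, behind the stand to the right. Origin under its centre.
- bottle: Bystander: loose dark blue dropper bottle, 37 mm in diameter, 116 mm high, behind the stand. Origin under its centre.

How it is judged:
By the outcome, as a careful person would: the job done as asked, in the order asked, and still so for the second after the job is handed in, with the robot touching nothing.
It also fails if it takes over 69 s, if anything falls off the work surface, if the arm or the gripper's body presses on something with over 40 N, if the wrist force passes 120 N, or if a joint passes its speed limit or range.

## Working session

There is one attempt and no reset: what is moved stays moved. The work goes in short steps, Python scripts to look and compute and a tool call to move; the robot and the scene stay as the last step left them, time stands still between calls to the robot, and variables do not carry over. Pictures are saved under pics/ and viewed, and the job is handed in when it is done.

Besides the shell and the picture viewer there is one more tool, called after "Call:" as name(argument=value, ...) on one line, values as JSON. move_arm: Moves the arm, as the interface text tells. Its arguments: {"type":"object","properties":{"steps":{"type":"array","items":{"type":"array","items":{"type":"number"}}},"grip_force":{"type":"number"}},"required":["steps"]}

```bash
ls; mkdir -p pics; cat > h.py <<'E'
import numpy as np, cv2
from rig import env
def save(n,f):
    im,d=env.get_image(n); cv2.imwrite('pics/'+f,im[:,:,::-1]); return im,d
def proj(n,p):
    c=env.camera_info(n);K=np.array(c['camera_matrix']);T=np.linalg.inv(np.array(c['extrinsics']))
    p=np.atleast_2d(p);q=p@T[:3,:3].T+T[:3,3];u=q@K.T;return u[:,:2]/u[:,2:]
def back(n,uv,d):
    c=env.camera_info(n);K=np.array(c['camera_matrix']);T=np.array(c['extrinsics'])
    uv=np.atleast_2d(uv).astype(float);d=np.atleast_1d(d)
    r=np.c_[uv,np.ones(len(uv))]@np.linalg.inv(K).T*d[:,None];return r@T[:3,:3].T+T[:3,3]
E
python3 - <<'E'
from h import *
np.set_printoptions(precision=2,suppress=True)
o=env.observe();print(o)
for n in ['side','top']:
    im,d=save(n,n+'0.png')
    c=env.camera_info(n);print(n,c)
    for t in ['stand','lever_ball','pawl_hinge','star_center','spoke_end','spool','tape_ring','bottle']:
        r=env.cut_out(n,t)
        for x in r[:2]:
            m=x['mask']&(d>0)
            p=back(n,np.argwhere(m)[:,::-1],d[m]) if m.any() else None
            print(t,round(x['conf'],2),x['bbox'],None if p is None else (np.median(p,0),p.min(0),p.max(0)))
print(env.observe()['time'])
E
```

```text
pics
{'time': 0.0, 'joints': array([-1.28,  0.49,  1.56, -0.  ,  1.09, -0.11]), 'qd': array([ 0., -0.,  0., -0.,  0., -0.]), 'effort': array([ -0.  , -61.27, -25.82,   0.07,   0.05,  -0.  ]), 'tcp_pos': array([ 242.06, -575.96,  214.05]), 'tool_rot': array([-0.  ,  0.98,  0.2 , -0.  ]), 'force': array([ 0.16, -0.62,  0.35]), 'ft_torque': array([ 0.04, -0.03,  0.  ]), 'gripper_width': 94.64485652508537}
side {'camera_matrix': array([[352.21,   0.  , 254.3 ],
       [  0.  , 352.21, 187.26],
       [  0.  ,   0.  ,   1.  ]]), 'extrinsics': array([[ -1.  ,  -0.02,  -0.01, 589.03],
       [ -0.01,   0.48,  -0.88, 783.09],
       [  0.02,  -0.88,  -0.48, 564.23],
       [  0.  ,   0.  ,   0.  ,   1.  ]])}
stand 0.87 [231.0, 155.5, 307.5, 259.4] (array([551.82,  43.81,  51.49]), array([ 437.31, -372.7 ,   -2.79]), array([657.29, 164.06, 222.85]))
stand 0.34 [229.2, 164.2, 266.7, 196.3] (array([616.34,  50.93, 160.64]), array([ 563.83, -372.7 ,   -1.13]), array([640.64,  68.19, 221.95]))
lever_ball 0.59 [226.2, 162.8, 263.7, 195.5] (array([614.4 ,  50.93, 160.94]), array([ 563.91, -372.7 , 
[... 2003 characters left out ...]
23.0, 246.6] (array([535.6 , -11.48,  15.42]), array([ 435.  , -157.3 ,   -6.31]), array([662.63, 105.21, 225.67]))
spoke_end 0.84 [240.0, 190.0, 323.1, 247.5] (array([535.24, -38.01, 118.67]), array([ 437.78, -157.3 ,   -4.13]), array([593.16,  81.77, 185.37]))
spool 0.63 [196.6, 195.3, 216.6, 206.8] (array([559.3 , 178.73,  60.27]), array([540.59, 160.54,  -3.16]), array([581.25, 201.68,  65.09]))
tape_ring 0.77 [330.6, 166.1, 352.3, 191.3] (array([ 639.23, -227.18,   19.36]), array([ 610.4 , -262.31,   -2.71]), array([ 675.46, -192.7 ,   25.29]))
bottle 0.77 [268.0, 146.5, 287.0, 164.2] (array([697.32, -23.09,  69.68]), array([685.83, -51.85,  -4.63]), array([739.16,  -5.2 , 118.2 ]))
0.9
```

```bash
python3 - <<'E'
import cv2
for n,b in [('side',(140,300,180,330)),('top',(130,260,180,370))]:
    i=cv2.imread(f'pics/{n}0.png')[b[0]:b[1],b[2]:b[3]]
    s=4; i=cv2.resize(i,None,fx=s,fy=s,interpolation=cv2.INTER_CUBIC);print(i.shape)
    cv2.imwrite(f'pics/{n}0c.png',i[:600,:800])
E
```

```text
(640, 600, 3)
(520, 760, 3)
```

View pics/side0c.png

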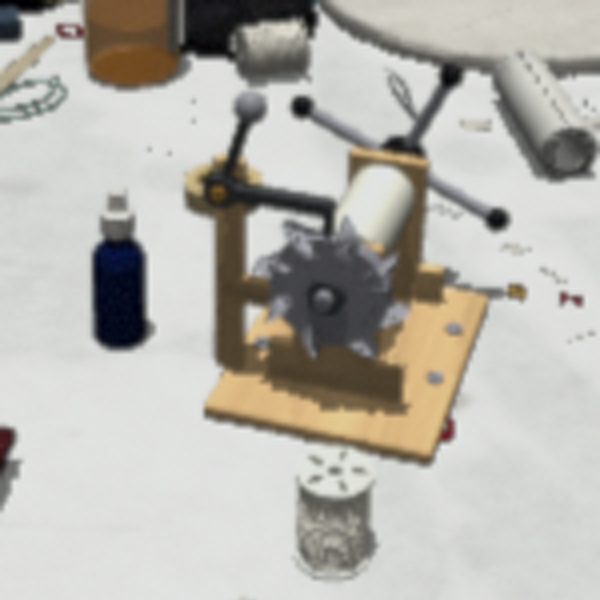

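View pics/top0c.png

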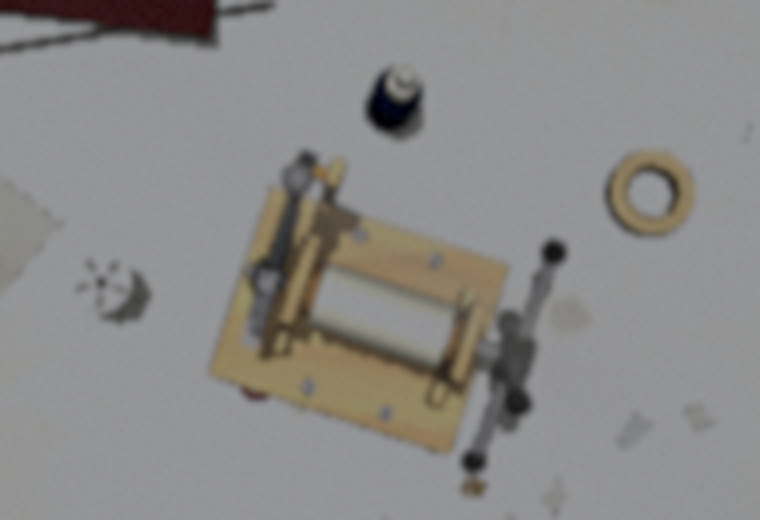

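View pics/side0.png

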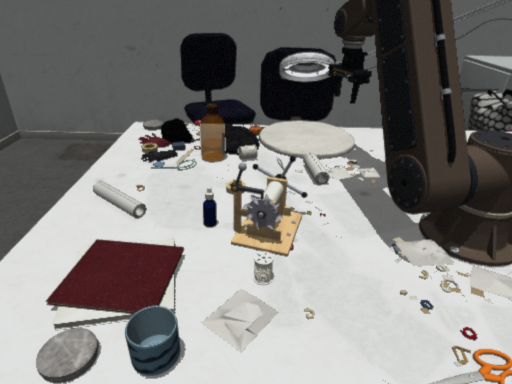

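```bash
cat > fit.py <<'E'
from h import *
from scipy.optimize import least_squares
def model(x,y,yaw,w,pw):
    th=w-0.33; P={}
    def S(a,b,c): return a,b,c
    for k in range(4):
        a=th+k*np.pi/2; P[f's{k}']=(80*np.sin(a),-95,100+80*np.cos(a))
    a=-0.3+pw; P['ball']=(70+60*np.sin(a),80,156+60*np.cos(a)); P['hinge']=(70,80,156);P['axle']=(0,87,100)
    for n,u,v in [('c--',-75,-95),('c+-',75,-95),('c-+',-75,95),('c++',75,95)]: P[n]=(u,v,12)
    c,s=np.cos(yaw),np.sin(yaw)
    return {k:np.array([x+c*p[0]-s*p[1],y+s*p[0]+c*p[1],p[2]]) for k,p in P.items()}
def fit(obs,x0,free):
    x0=np.array(x0,float)
    def res(q):
        z=x0.copy();z[free]=q;P=model(*z);r=[]
        for cam,k,u,v in obs: r+=list(proj(cam,P[k])[0]-(u,v))
        return r
    s=least_squares(res,x0[free],x_scale=[{0:10,1:10}.get(i,.1) for i in free],loss='soft_l1')
    z=x0.copy();z[free]=s.x; return z,np.array(res(s.x)).reshape(-1,2)
E
python3 - <<'E'
from fit import *
np.set_printoptions(precision=3,suppress=True)
o=[('side','ball',249,106),('side','s1',303,105),('side','s0',451,72),('side','s3',497,217),('side','axle',323,298),('side','hinge',217,190),
('side','c++',206,410),('side','c-+',434,458),
('top','ball',297,178),('top','s1',553,250),('top','s0',516,402),('top','s3',473,460),('top','c++',268,188),('top','c-+',212,374),('top','c--',448,452),('top','c+-',508,265)]
off={'side':(180,140),'top':(180,130)}
o=[(c,k,off[c][0]+u/4-.4,off[c][1]+v/4-.4) for c,k,u,v in o]
for cams in (['side'],['top'],['side','top']):
    q=[x for x in o if x[0] in cams]
    z,r=fit(q,[540,-20,-.28,-.13,0],[0,1,2,3])
    print(cams,z); print([(c[0],c[1],*np.round(e,1)) for c,e in zip(q,r)])
for k,v in model(*z).items(): print(k,v)
E
```

```text
['side'] [541.483 -12.036  -0.303  -0.072   0.   ]
[('side', 'ball', np.float64(-0.2), np.float64(0.8)), ('side', 's1', np.float64(-0.3), np.float64(1.1)), ('side', 's0', np.float64(-0.2), np.float64(1.2)), ('side', 's3', np.float64(0.2), np.float64(1.1)), ('side', 'axle', np.float64(0.5), np.float64(-0.2)), ('side', 'hinge', np.float64(0.7), np.float64(0.2)), ('side', 'c++', np.float64(-0.3), np.float64(-3.2)), ('side', 'c-+', np.float64(-0.2), np.float64(-2.7))]
['top'] [540.703 -11.891  -0.295  -0.087   0.   ]
[('top', 'ball', np.float64(-1.3), np.float64(-0.4)), ('top', 's1', np.float64(-1.1), np.float64(-0.1)), ('top', 's0', np.float64(-0.9), np.float64(-0.5)), ('top', 's3', np.float64(-0.9), np.float64(-0.6)), ('top', 'c++', np.float64(2.5), np.float64(-0.2)), ('top', 'c-+', np.float64(0.6), np.float64(0.7)), ('top', 'c--', np.float64(2.6), np.float64(1.5)), ('top', 'c+-', np.float64(2.5), np.float64(0.3))]
['side', 'top'] [541.245 -12.049  -0.301  -0.078   0.   ]
[('side', 'ball', np.float64(-0.0), np.float64(0.8)), ('side', 's1', np.float64(-0.3), np.float64(1.0)), ('side', '
[... 347 characters left out ...]
-0.7)), ('top', 's1', np.float64(-1.0), np.float64(-0.1)), ('top', 's0', np.float64(-0.9), np.float64(-0.7)), ('top', 's3', np.float64(-1.0), np.float64(-0.5)), ('top', 'c++', np.float64(2.8), np.float64(-0.5)), ('top', 'c-+', np.float64(0.6), np.float64(0.3)), ('top', 'c--', np.float64(2.4), np.float64(1.4)), ('top', 'c+-', np.float64(2.6), np.float64(0.3))]
s0 [482.83  -93.401 173.448]
s1 [ 583.272 -124.536  131.708]
s2 [ 543.404 -112.178   26.552]
s3 [442.962 -81.043  68.292]
ball [614.856  48.888 213.32 ]
hinge [631.793  43.638 156.   ]
axle [567.004  71.05  100.   ]
c-- [441.48  -80.583  12.   ]
c+- [ 584.754 -124.996   12.   ]
c-+ [497.735 100.898  12.   ]
c++ [641.01   56.485  12.   ]
```

```bash
cat > obs0.py <<'E'
o=[('side','ball',249,106),('side','s1',303,105),('side','s0',451,72),('side','s3',497,217),('side','axle',323,298),('side','hinge',217,190),
('top','ball',297,178),('top','s1',553,250),('top','s0',516,402),('top','s3',473,460)]
off={'side':(180,140),'top':(180,130)}
o=[(c,k,off[c][0]+u/4-.4,off[c][1]+v/4-.4) for c,k,u,v in o]
E
python3 - <<'E'
from fit import *
from obs0 import o
np.set_printoptions(precision=3,suppress=True)
for cams in (['side'],['top'],['side','top']):
    q=[x for x in o if x[0] in cams]
    z,r=fit(q,[540,-20,-.28,-.13,0],[0,1,2,3,4])
    print(cams,z); print([(c[0][0],c[1],np.round(e,1).tolist()) for c,e in zip(q,r)])
for k,v in model(*z).items(): print(k,v)
im,d=env.get_image('side')
u,v=180+249/4,140+106/4
print(back('side',(u,v),np.nanmedian(d[int(v)-1:int(v)+2,int(u)-1:int(u)+2])))
for n in('side','top'):
  im,d=env.get_image(n)
  for c,k,u,v in o:
    if c==n: print(n,k,back(n,(u,v),np.median(d[round(v)-1:round(v)+2,round(u)-1:round(u)+2])))
E
```

```text
['side'] [541.906 -15.58   -0.309  -0.073  -0.017]
[('s', 'ball', [-0.1, 0.2]), ('s', 's1', [-0.2, 0.5]), ('s', 's0', [-0.2, 0.7]), ('s', 's3', [0.0, 0.5]), ('s', 'axle', [0.1, -1.0]), ('s', 'hinge', [0.4, -0.6])]
['top'] [540.023 -14.682  -0.299  -0.083  -0.005]
[('t', 'ball', [-0.1, -0.0]), ('t', 's1', [-0.0, 0.4]), ('t', 's0', [0.1, -0.1]), ('t', 's3', [-0.0, -0.2])]
['side', 'top'] [541.522 -14.978  -0.309  -0.077  -0.025]
[('s', 'ball', [0.3, 0.4]), ('s', 's1', [-0.1, 0.5]), ('s', 's0', [0.0, 0.8]), ('s', 's3', [0.1, 0.7]), ('s', 'axle', [0.2, -0.9]), ('s', 'hinge', [0.6, -0.4]), ('t', 'ball', [0.2, -0.4]), ('t', 's1', [0.2, 0.2]), ('t', 's0', [0.1, -0.6]), ('t', 's3', [-0.2, -0.4])]
s0 [482.502 -95.871 173.471]
s1 [ 582.659 -127.808  131.655]
s2 [ 542.819 -115.104   26.529]
s3 [442.662 -83.167  68.345]
ball [614.289  45.787 212.868]
hinge [632.518  39.975 156.   ]
axle [567.953  67.91  100.   ]
c-- [441.205 -82.702  12.   ]
c+- [ 584.116 -128.273   12.   ]
c-+ [498.928  98.317  12.   ]
c++ [641.838  52.747  12.   ]
[[613.664  54.656 217.145]]
side ball [[614.587  54.626 218.116]]
side s1 [[ 582.486 -121.794  136.145]]
side s0 [[483.255 -91.536 177.89 ]]
side s3 [[443.995 -78.428  73.401]]
side axle [[568.727  77.219 103.511]]
side hinge [[633.548  46.801 158.504]]
top ball [[611.412  46.307 223.554]]
top s1 [[ 581.752 -125.057  142.398]]
top s0 [[480.877 -94.035 182.415]]
top s3 [[441.746 -82.681  76.343]]
```

Call:
move_arm(steps=[[0,0,1,0,0,-0.03,-1],[0,0,1,0,0,-0.03,-1],[0,0,1,0,0,-0.03,-1],[0,0,1,0,0,0,-1],[0,0,1,0,0,0,-1],[0,0,1,0,0,0,-1],[0,0,0.7,0,0,0,-1],[0,0,0,0,0,0,-1]])

```text
time: 1.72
tcp_pos: [242.1, -576.2, 304.7]
tool_rot: [0.0, 0.988, -0.153, 0.0]
force: [-0.6, -0.5, 0.4]
gripper_width: 47.1
```

```bash
cat > st.py <<'E'
from h import *
from scipy.spatial.transform import Rotation as R
np.set_printoptions(precision=3,suppress=True)
X,Y,YAW=541.2,-15.,-0.302
def stand(p):
    c,s=np.cos(YAW),np.sin(YAW);dx,dy=p[0]-X,p[1]-Y
    return np.array([c*dx+s*dy,-s*dx+c*dy,p[2]])
def show():
    o=env.observe();q=o['tool_rot'];M=R.from_quat([q[1],q[2],q[3],q[0]]).as_matrix()
    print('t',o['time'],'tcp',o['tcp_pos'],'stand',stand(o['tcp_pos']),'w',o['gripper_width'],'F',o['force'],'\nyaw x',np.arctan2(M[1,0],M[0,0]),'z',M[:,2],'j',o['joints'])
    return o,M
if __name__=='__main__': show()
E
python3 st.py
```

```text
t 1.7167 tcp [ 242.134 -576.155  304.712] stand [-118.626 -624.71   304.712] w 47.085126517189046 F [-0.563 -0.453  0.418] 
yaw x -0.30710340504256106 z [ 0. -0. -1.] j [-1.279  0.419  1.435 -0.     1.288  0.599]
```

Call:
move_arm(steps=[[0,0,0,0.0067,-0.0352,0,-1],[0,0,0,0.0067,-0.0352,0,-1],[0,0,0,0.0067,-0.0352,0,-1],[0,0,0,0.0067,-0.0352,0,-1],[0,0,0,0.0067,-0.0352,0,-1],[0,0,0,0.0067,-0.0352,0,-1],[0,0,0,0.0067,-0.0352,0,-1],[0,0,0,0.0067,-0.0352,0,-1],[0,0,0,0.0067,-0.0352,0,-1],[0,0,0,0.0067,-0.0352,0,-1]])

```text
time: 2.55
tcp_pos: [411.9, -258.8, 304.8]
tool_rot: [0.0, 0.989, -0.15, 0.0]
force: [0.9, -0.4, 0.3]
gripper_width: 0.6
```

Call:
move_arm(steps=[[0,0,0,0.0067,-0.0352,0,-1],[0,0,0,0.0067,-0.0352,0,-1],[0,0,0,0.0067,-0.0352,0,-1],[0,0,0,0.0067,-0.0352,0,-1],[0,0,0,0.0067,-0.0352,0,-1],[0,0,0,0.0067,-0.0352,0,-1],[0,0,0,0.0067,-0.0352,0,-1],[0,0,0,0.0067,-0.0352,0,-1],[0,0,0,0.0067,-0.0352,0,-1],[0,0,0,0,0,0,-1]])

```text
time: 3.38
tcp_pos: [565.5, 28.3, 304.3]
tool_rot: [-0.001, 0.989, -0.148, 0.0]
force: [0.7, 0.5, -0.3]
gripper_width: 0.6
```

```bash
python3 - <<'E'
from st import *
show()
for n in('side','wrist'):
    save(n,n+'1.png')
i=cv2.imread('pics/side1.png')[100:260,180:330];cv2.imwrite('pics/side1c.png',cv2.resize(i,None,fx=3.6,fy=3.6,interpolation=2))
E
```

```text
t 3.3833 tcp [565.496  28.339 304.256] stand [ 10.307  48.604 304.256] w 0.5819068085880134 F [ 0.744  0.457 -0.258] 
yaw x -0.29734975816595743 z [ 0.     0.001 -1.   ] j [-0.067  0.327  1.58   0.001  1.234  1.801]
```

View pics/side1c.png

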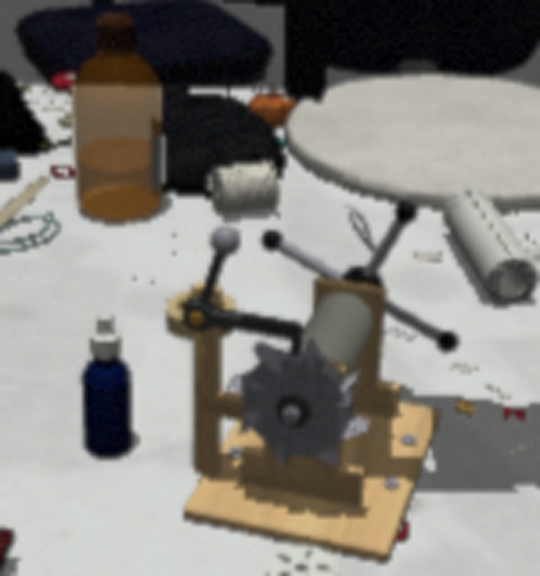

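View pics/wrist1.png

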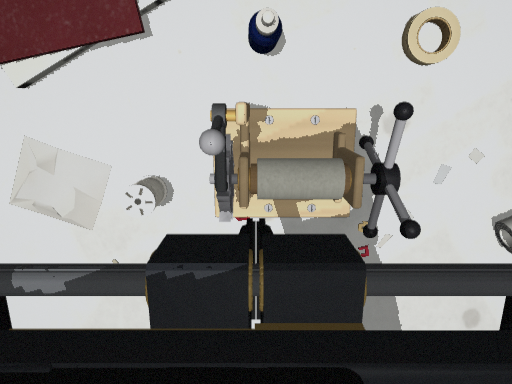

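```bash
python3 - <<'E'
from fit import *
from obs0 import o
np.set_printoptions(precision=3,suppress=True)
w=[('wrist','ball',212,142),('wrist','s0',411,229.5),('wrist','s1',403,110.5),('wrist','s3',371,232),('wrist','s2',366,141)]
for q in (w,o+w):
    z,r=fit(q,[540,-15,-.3,-.08,0],[0,1,2,3,4])
    print(z); print([(c[0][0],c[1],np.round(e,1).tolist()) for c,e in zip(q,r)])
m=model(*z);print(m['ball'],m['s0'])
o=env.observe();print(proj('wrist',o['tcp_pos']))
from st import *
print(stand(m['ball']))
E
```

```text
[537.163 -16.752  -0.284  -0.086   0.048]
[('w', 'ball', [0.0, -0.0]), ('w', 's0', [-0.1, -0.4]), ('w', 's1', [-0.1, 0.6]), ('w', 's3', [-0.0, -1.8]), ('w', 's2', [0.2, 0.9])]
[539.132 -16.528  -0.297  -0.081  -0.   ]
[('s', 'ball', [1.0, 0.1]), ('s', 's1', [0.3, 0.3]), ('s', 's0', [0.6, 0.6]), ('s', 's3', [0.5, 0.3]), ('s', 'axle', [1.6, -1.1]), ('s', 'hinge', [1.9, -0.5]), ('t', 'ball', [0.6, 0.3]), ('t', 's1', [0.6, 0.6]), ('t', 's0', [1.0, 0.1]), ('t', 's3', [0.7, 0.1]), ('w', 'ball', [0.1, -0.3]), ('w', 's0', [-1.2, -1.3]), ('w', 's1', [0.0, -0.2]), ('w', 's3', [-1.3, -2.0]), ('w', 's2', [-0.1, 0.7])]
[612.502  44.695 213.318] [480.774 -98.026 173.33 ]
[[256.657 237.958]]
[ 50.32   78.201 213.318]
```

Call:
move_arm(steps=[[0,0,0,-0.003,-0.03,0.01,-1],[0,0,0,0,0,0.03,-1],[0,0,0,0,0,0.03,-1],[0,0,0,0,0,0.02,-1],[0,0,0,0,0,0.01,-1],[0,0,0,0,0,0,-1],[0,0,0,0,0,0,-1]])

```text
time: 4.07
tcp_pos: [570.0, 52.7, 205.3]
tool_rot: [0.0, 0.988, -0.151, 0.0]
force: [0.1, -0.1, 0.3]
gripper_width: 0.5
```

```bash
sed -i 's/X,Y,YAW=.*/X,Y,YAW=540.,-15.5,-0.298/' st.py; python3 - <<'E'
from st import *
show()
for n in('side','wrist'):
    save(n,n+'2.png')
i=cv2.imread('pics/side2.png')[100:260,180:330];j=cv2.resize(i,None,fx=3,fy=3,interpolation=2)
w=cv2.imread('pics/wrist2.png')[60:300,130:330]
w=cv2.resize(w,(400,480),interpolation=2);
p=np.zeros((480,450,3),np.uint8);p[:j.shape[0]]=j[:480,:450];cv2.imwrite('pics/c2.png',np.hstack([p[:, :400],w]))
E
```

```text
t 4.0667 tcp [570.04   52.672 205.293] stand [  8.7    73.987 205.293] w 0.4757031376408607 F [ 0.059 -0.082  0.349] 
yaw x -0.304083990454146 z [ 0. -0. -1.] j [-0.023  0.426  1.702 -0.     1.013  1.852]
```

View pics/c2.png

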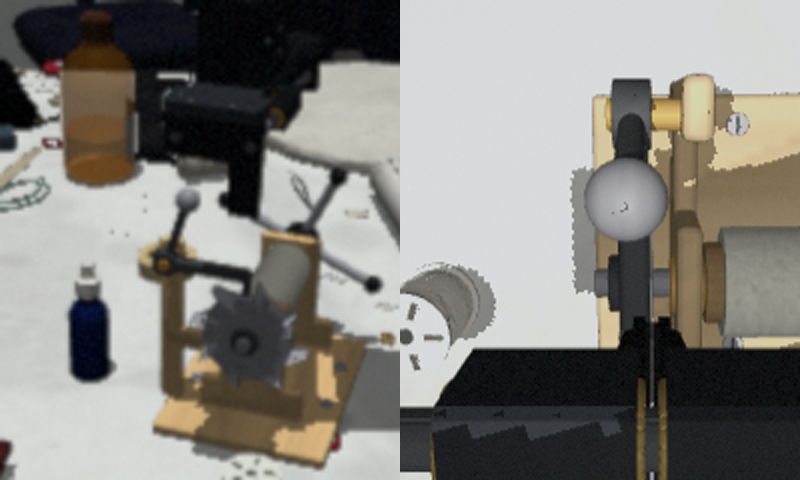

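Call:
move_arm(steps=[[0,0,0,0.006,-0.006,0,-1],[0,0,0,0.006,0,0,-1],[0,0,0,0.004,0,0,-1],[0,0,0,0.004,0,0,-1],[0,0,0,0.004,0,0,-1],[0,0,0,0.004,0,0,-1],[0,0,0,0.004,0,0,-1],[0,0,0,0.004,0,0,-1],[0,0,0,0.004,0,0,-1],[0,0,0,0.004,0,0,-1]])

```text
time: 5.0
tcp_pos: [614.0, 45.8, 204.6]
tool_rot: [0.0, 0.988, -0.151, 0.0]
force: [-0.3, 1.3, 0.5]
gripper_width: 1.0
```

Call:
move_arm(steps=[[0,0,0,0.004,0,0,-1],[0,0,0,0.004,0,0,-1],[0,0,0,0.003,0,0,-1],[0,0,0,0.003,0,0,-1],[0,0,0,0,0,0,-1]])

```text
time: 5.42
tcp_pos: [627.4, 41.6, 204.5]
tool_rot: [0.0, 0.988, -0.151, 0.0]
force: [0.2, -0.4, -0.5]
gripper_width: 0.2
```

```bash
cat > look.py <<'E'
from st import *
import sys
k=sys.argv[1]
show()
for n in('side','wrist'):
    save(n,n+k+'.png')
i=cv2.imread(f'pics/side{k}.png')[130:270,190:323];j=cv2.resize(i,(399,420),interpolation=2)
w=cv2.imread(f'pics/wrist{k}.png')
w=cv2.resize(w,(400,300),interpolation=cv2.INTER_AREA)
p=np.zeros((420,400,3),np.uint8);p[:300]=w
cv2.imwrite(f'pics/c{k}.png',np.hstack([j,p]))
E
python3 look.py 3
```

```text
t 5.4167 tcp [627.44   41.563 204.498] stand [ 66.832  80.221 204.498] w 0.1812694543805304 F [ 0.218 -0.398 -0.49 ] 
yaw x -0.30398479762673297 z [ 0. -0. -1.] j [-0.039  0.506  1.561 -0.     1.074  1.836]
```

View pics/c3.png

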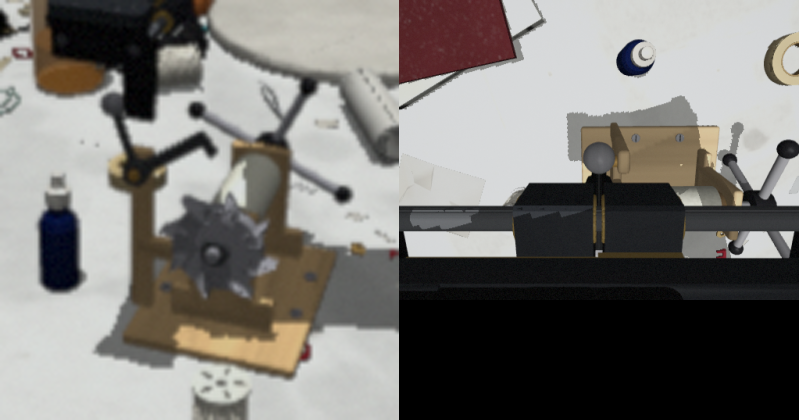

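Call:
move_arm(steps=[[0,0,0,0.004,0,0,-1],[0,0,0,0.004,0,0,-1],[0,0,0,0.004,0,0,-1],[0,0,0,0.003,0,0,-1],[0,0,0,0,0,0,-1],[0,0,0,0,0,0,-1]])

```text
time: 6.02
tcp_pos: [641.4, 37.2, 204.5]
tool_rot: [0.0, 0.988, -0.151, -0.0]
force: [-0.4, -0.1, -0.5]
gripper_width: 0.3
```

```bash
python3 look.py 4
```

```text
t 6.0167 tcp [641.385  37.192 204.479] stand [ 81.446  80.137 204.479] w 0.30383372697737077 F [-0.444 -0.129 -0.519] 
yaw x -0.3039545226467685 z [-0. -0. -1.] j [-0.045  0.526  1.525 -0.     1.091  1.83 ]
```

View pics/c4.png

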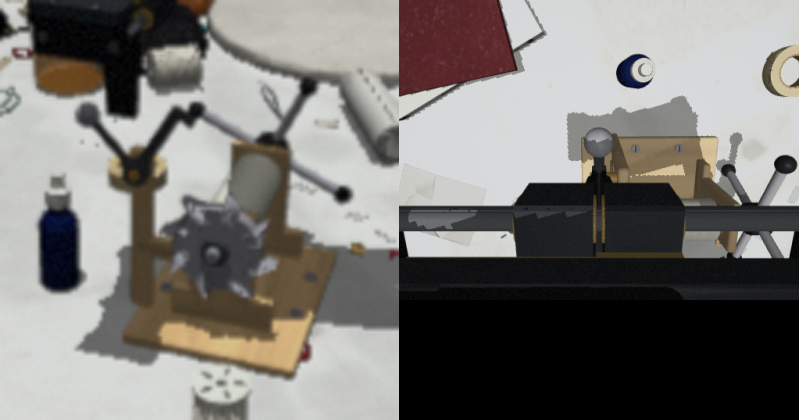

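Call:
move_arm(steps=[[0,0,0,-0.003,0,-0.01,-1],[0,0,0,0,0,-0.03,-1],[0,0,0,0,0,-0.03,-1],[0,0,0,0,0,-0.025,-1],[0,0,0,-0.021,0.025,0,-1],[0,0,0,-0.021,0.025,0,-1],[0,0,0,-0.021,0.025,0,-1],[0,0,0,-0.021,0.025,0,-1],[0,0,0,-0.021,0.025,0,-1],[0,0,0,-0.021,0.025,0,-1]])

```text
time: 6.95
tcp_pos: [471.6, -67.6, 300.4]
tool_rot: [0.0, 0.989, -0.151, 0.0]
force: [-0.3, -0.2, 0.3]
gripper_width: 0.5
```

Call:
move_arm(steps=[[0,0,0,-0.021,0.025,0,-1],[0,0,0,0,0,0,-1],[0,0,0,0,0,0,-1]])

```text
time: 7.2
tcp_pos: [445.0, -85.3, 300.8]
tool_rot: [0.0, 0.988, -0.152, 0.001]
force: [0.3, -0.5, -0.0]
gripper_width: 0.4
```

```bash
python3 look.py 5
```

```text
t 7.2 tcp [444.962 -85.3   300.846] stand [-70.355 -94.628 300.846] w 0.3614656791130172 F [ 0.311 -0.533 -0.042] 
yaw x -0.30577299630027954 z [ 0.002 -0.001 -1.   ] j [-0.335  0.151  1.832 -0.     1.157  1.541]
```

View pics/c5.png

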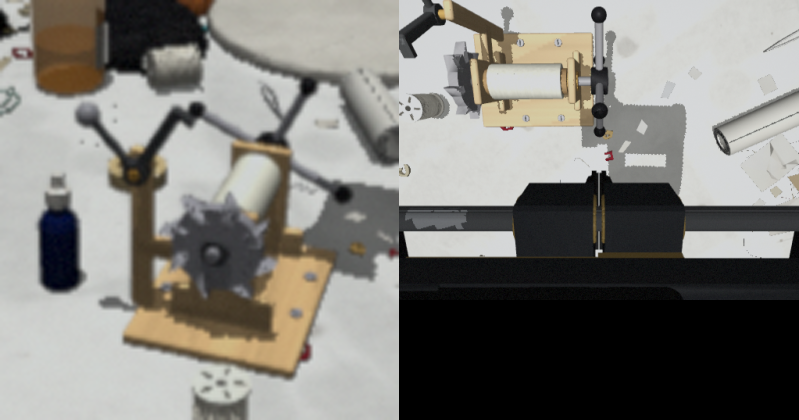

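View pics/wrist5.png

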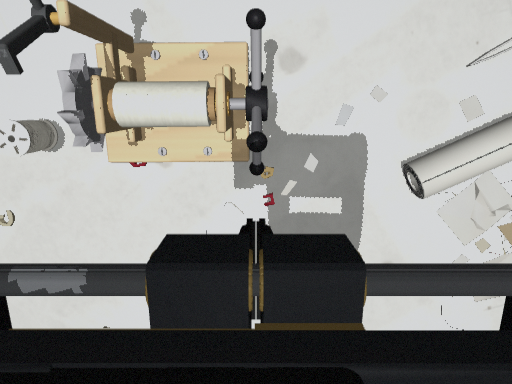

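Call:
move_arm(steps=[[0,0,0,0,0,0.035,-1],[0,0,0,0,0,0.035,-1],[0,0,0,0,0,0.035,-1],[0,0,0,0,0,0.02,-1],[0,0,0,0,0,0.01,-1],[0,0,0,0,0,0,-1],[0,0,0,0.005,0,0,-1],[0,0,0,0.005,0,0,-1],[0,0,0,0.004,0,0,-1],[0,0,0,0.004,0,0,-1]])

```text
time: 8.13
tcp_pos: [463.9, -90.4, 165.4]
tool_rot: [0.0, 0.989, -0.151, 0.001]
force: [-2.3, 0.3, 2.4]
gripper_width: 0.8
```

Call:
move_arm(steps=[[0,0,0,0.004,0,0,-1],[0,0,0,0.004,0,0,-1],[0,0,0,0.004,0,0,-1],[0,0,0,0.004,0,0,-1],[0,0,0,0.004,0,0,-1],[0,0,0,0.004,0,0,-1],[0,0,0,0.004,0,0,-1],[0,0,0,0.004,0,0,-1],[0,0,0,0.004,0,0,-1],[0,0,0,0,0,0,-1]])

```text
time: 8.97
tcp_pos: [498.1, -101.3, 164.6]
tool_rot: [0.0, 0.988, -0.151, 0.0]
force: [0.1, -0.1, -0.7]
gripper_width: 0.5
```

```bash
python3 look.py 6
```

```text
t 8.9667 tcp [ 498.109 -101.26   164.582] stand [-14.865 -94.279 164.582] w 0.4894973365867741 F [ 0.064 -0.131 -0.747] 
yaw x -0.3039572655012797 z [ 0.001 -0.    -1.   ] j [-0.331  0.39   1.9   -0.     0.851  1.544]
```

View pics/c6.png

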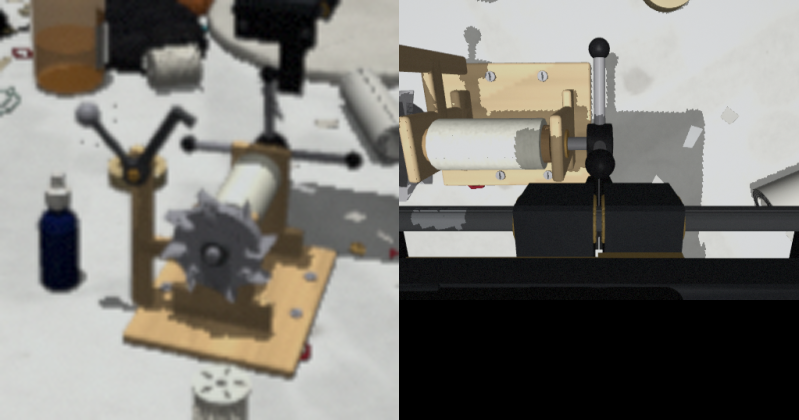

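View pics/wrist6.png

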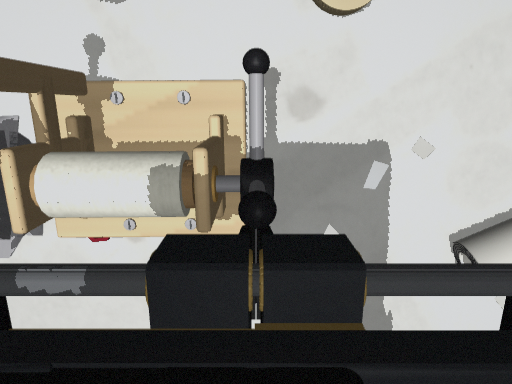

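```bash
cat > wf.py <<'E'
from fit import *
def wheel(side,wr,pose=(540,-15.5,-.298),w0=.3):
    o=[('side',k,190+u/3-.33,130+v/3-.33) for k,u,v in side]
    a=[('wrist',k,u,v) for k,u,v in wr]
    for q in (o,a,o+a):
        if q:
            z,r=fit(q,[*pose,w0,0],[3]); z2,_=fit(q,[*pose,w0,0],[0,3]) if len(q)>1 else (z,0)
            print(q[0][0],len(q),'wheel',round(z[3],3),'xfree',z2[[0,3]].round(3),r.round(1).tolist())
E
python3 - <<'E'
from wf import *
wheel([('s1',189,145),('s3',352,160),('s0',269,73)],[('s0',257,209),('s1',256,62)])
E
```

```text
side 3 wheel 0.407 xfree [5.40904e+02 4.03000e-01] [[0.3, -0.2], [0.7, -0.1], [-0.1, 0.2]]
wrist 2 wheel 0.394 xfree [5.39807e+02 3.96000e-01] [[1.2, -0.1], [0.7, -0.8]]
side 5 wheel 0.395 xfree [5.39874e+02 3.96000e-01] [[0.3, -0.5], [0.7, 0.2], [0.2, 0.2], [1.2, -0.2], [0.7, -0.8]]
```

Call:
move_arm(steps=[[0,0,0,0.004,0,0,-1],[0,0,0,0.004,0,0,-1],[0,0,0,0.004,0,0,-1],[0,0,0,0.004,0,0,-1],[0,0,0,0.003,0,0,-1],[0,0,0,0.002,0,0,-1],[0,0,0,0,0,0,-1],[0,0,0,0,0,0,-1]])

```text
time: 9.73
tcp_pos: [517.6, -107.4, 164.7]
tool_rot: [0.0, 0.988, -0.151, 0.0]
force: [-0.4, 0.4, 0.1]
gripper_width: 0.6
```

```bash
python3 look.py 7
```

```text
t 9.7333 tcp [ 517.596 -107.362  164.667] stand [  5.555 -94.391 164.667] w 0.5637717570434109 F [-0.442  0.41   0.095] 
yaw x -0.3038491047141186 z [ 0.001 -0.    -1.   ] j [-0.329  0.416  1.852 -0.     0.873  1.545]
```

View pics/c7.png

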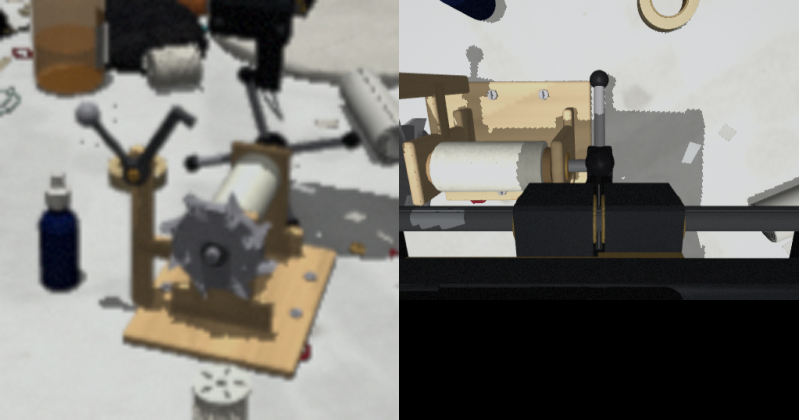

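View pics/wrist7.png

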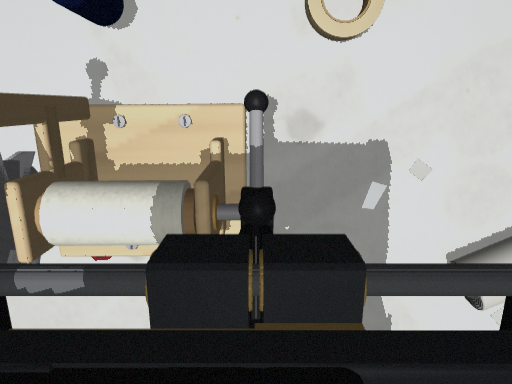

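```bash
python3 - <<'E'
from wf import *
wheel([('s1',192,163),('s3',350,140),('s0',247,75)],[('s0',257,209.5),('s1',256,102)],w0=.65)
E
```

```text
side 3 wheel 0.663 xfree [541.2     0.658] [[0.5, 0.1], [0.5, -0.1], [0.1, -0.1]]
wrist 2 wheel 0.643 xfree [539.449   0.649] [[0.8, -0.2], [0.6, -1.4]]
side 5 wheel 0.645 xfree [539.574   0.649] [[0.4, -0.4], [0.7, 0.4], [0.6, -0.2], [0.8, -0.4], [0.6, -1.3]]
```

Call:
move_arm(steps=[[0,0,0,0.002,0,0,-1],[0,0,0,0,0,0,-1],[0,0,0,-0.005,0,0,-1],[0,0,0,-0.015,0,0,-1],[0,0,0,0,0,-0.02,-1],[0,0,0,0,0,-0.035,-1],[0,0,0,0,0,-0.035,-1],[0,0,0,0,0,-0.035,-1],[0,0,0,0,0,-0.01,-1],[0,0,0,0,0,0,-1]])

```text
time: 10.67
tcp_pos: [500.7, -102.0, 302.3]
tool_rot: [0.001, 0.988, -0.151, 0.003]
force: [0.8, 0.4, 0.9]
gripper_width: 0.6
```

```bash
python3 look.py 8
```

```text
t 10.6667 tcp [ 500.735 -102.031  302.308] stand [-12.128 -94.246 302.308] w 0.5877816724969251 F [0.755 0.409 0.903] 
yaw x -0.30373670735513997 z [ 0.005 -0.002 -1.   ] j [-0.33   0.24   1.711 -0.     1.185  1.544]
```

View pics/c8.png

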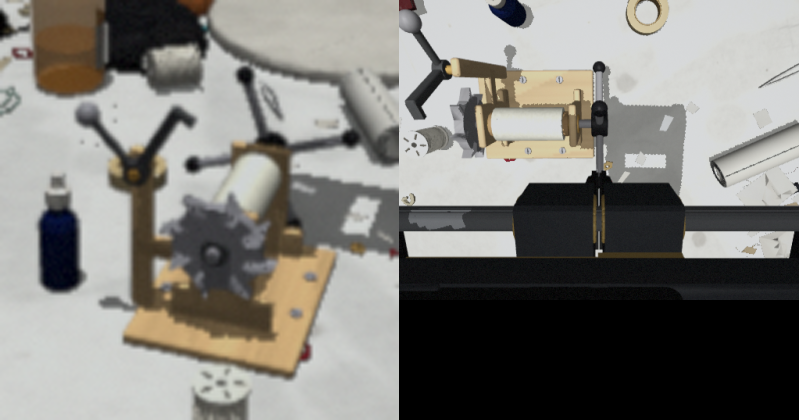

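View pics/wrist8.png

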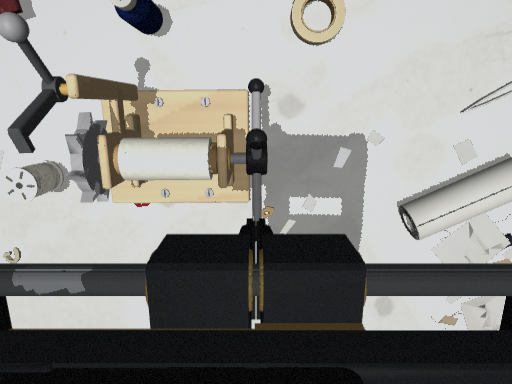

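```bash
python3 - <<'E'
from wf import *
wheel([('s1',193,164),('s3',349,138),('s0',245,76)],[('s0',257,138),('s1',256,87)],w0=.65)
wheel([('ball',87,114)],[('ball',14,27)])
for q in [[('side','ball',190+87/3-.33,130+114/3-.33)],[('wrist','ball',14,27)]]:
    print(fit(q,[540,-15.5,-.298,.66,1],[4]))
E
```

```text
side 3 wheel 0.687 xfree [541.261   0.682] [[0.4, 0.3], [0.7, -0.0], [0.1, -0.3]]
wrist 2 wheel 0.679 xfree [538.376   0.696] [[-0.2, -0.3], [0.2, -2.2]]
side 5 wheel 0.681 xfree [538.872   0.692] [[0.3, 0.1], [0.8, 0.2], [0.3, -0.4], [-0.2, -0.5], [0.2, -2.2]]
side 1 wheel 0.3 xfree [5.4e+02 3.0e-01] [[23.8, -1.4]]
wrist 1 wheel 0.3 xfree [5.4e+02 3.0e-01] [[-0.5, 82.3]]
side 2 wheel 0.3 xfree [5.96556e+02 3.00000e-01] [[23.8, -1.4], [-0.5, 82.3]]
(array([ 5.40000000e+02, -1.55000000e+01, -2.98000000e-01,  6.60000000e-01,
        1.06457808e+00]), array([[0.18721109, 0.23970474]]))
(array([ 5.4000000e+02, -1.5500000e+01, -2.9800000e-01,  6.6000000e-01,
        1.0179141e+00]), array([[-3.32266603, -0.49826568]]))
```

Call:
move_arm(steps=[[0,0,0,0.0206,-0.0218,0,-1],[0,0,0,0.0206,-0.0218,0,-1],[0,0,0,0.0206,-0.0218,0,-1],[0,0,0,0.0206,-0.0218,0,-1],[0,0,0,0.0206,-0.0218,0,-1],[0,0,0,0.0206,-0.0218,0,-1],[0,0,0,0.0206,-0.0218,0,-1],[0,0,0,0.0206,-0.0218,0,-1],[0,0,0,0,0,0,-1],[0,0,0,0,0,0,-1]])

```text
time: 11.6
tcp_pos: [709.7, 16.0, 295.8]
tool_rot: [0.0, 0.989, -0.151, -0.002]
force: [-0.4, -0.2, 0.4]
gripper_width: 0.3
```

```bash
python3 look.py 9
```

```text
t 11.6 tcp [709.716  16.016 295.842] stand [152.983  79.958 295.842] w 0.304837584735812 F [-0.387 -0.179  0.368] 
yaw x -0.3025728114287731 z [-0.005  0.    -1.   ] j [-0.07   0.565  1.208 -0.     1.374  1.803]
```

View pics/c9.png

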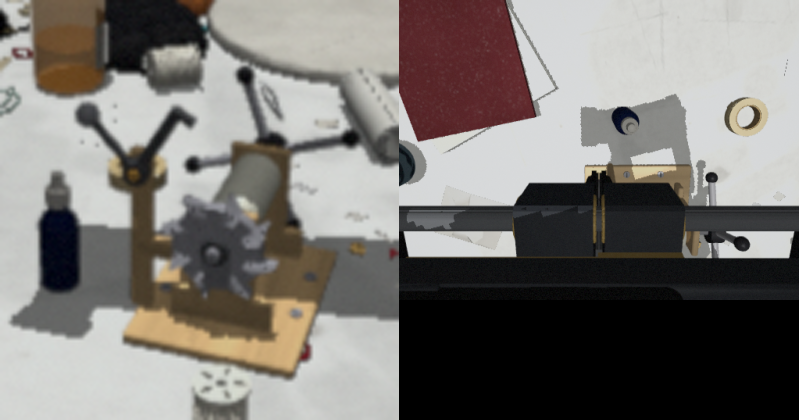

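Call:
move_arm(steps=[[0,0,0,0,0,0.03,-1],[0,0,0,0,0,0.03,-1],[0,0,0,0,0,0.03,-1],[0,0,0,0,0,0.014,-1],[0,0,0,0,0,0,-1],[0,0,0,-0.006,0,0,-1],[0,0,0,-0.006,0,0,-1],[0,0,0,-0.004,0,0,-1],[0,0,0,-0.004,0,0,-1],[0,0,0,-0.004,0,0,-1]])

```text
time: 12.53
tcp_pos: [687.1, 22.5, 197.3]
tool_rot: [-0.0, 0.988, -0.151, 0.002]
force: [2.8, -1.3, 1.8]
gripper_width: 0.7
```

Call:
move_arm(steps=[[0,0,0,-0.004,0,0,-1],[0,0,0,-0.004,0,0,-1],[0,0,0,-0.004,0,0,-1],[0,0,0,-0.004,0,0,-1],[0,0,0,0,0,0,-1]])

```text
time: 12.95
tcp_pos: [670.5, 27.5, 195.5]
tool_rot: [0.0, 0.988, -0.151, -0.001]
force: [-0.4, -0.3, 0.1]
gripper_width: 0.2
```

```bash
python3 look.py 10
```

```text
t 12.95 tcp [670.529  27.53  195.477] stand [112.142  79.458 195.477] w 0.2166467865913498 F [-0.362 -0.282  0.127] 
yaw x -0.3036195140927455 z [-0.001  0.    -1.   ] j [-0.057  0.575  1.457 -0.     1.11   1.817]
```

View pics/c10.png

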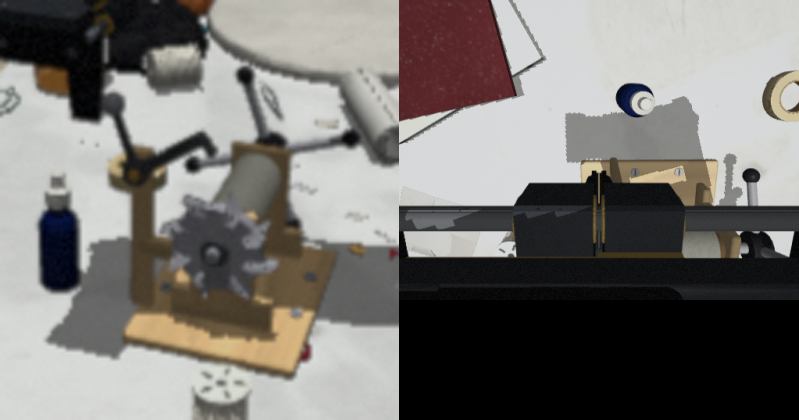

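Call:
move_arm(steps=[[0,0,0,-0.003,0,0,-1],[0,0,0,-0.003,0,0,-1],[0,0,0,-0.003,0,0,-1],[0,0,0,-0.003,0,0,-1],[0,0,0,-0.003,0,0,-1],[0,0,0,-0.003,0,0,-1],[0,0,0,0,0,0,-1],[0,0,0,0,0,0,-1]])

```text
time: 13.72
tcp_pos: [654.2, 32.6, 195.8]
tool_rot: [0.0, 0.988, -0.151, 0.0]
force: [0.6, 0.1, -0.3]
gripper_width: 0.5
```

```bash
python3 look.py 11
```

```text
t 13.7167 tcp [654.193  32.632 195.764] stand [ 95.028  79.539 195.764] w 0.5086367636875542 F [ 0.583  0.054 -0.333] 
yaw x -0.3037441483823837 z [ 0. -0. -1.] j [-0.051  0.552  1.502 -0.     1.088  1.824]
```

View pics/c11.png

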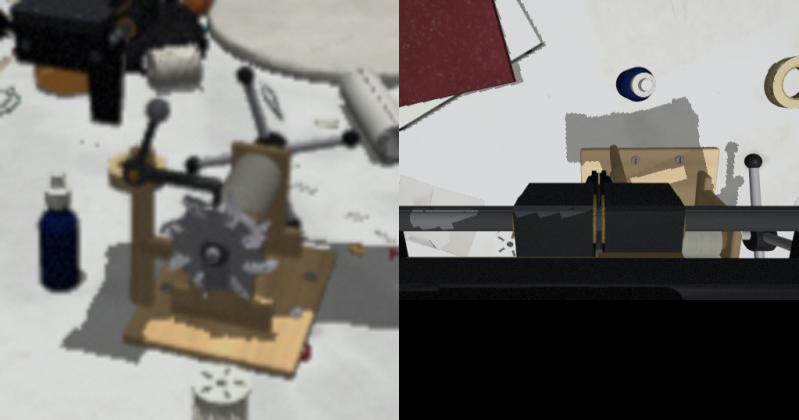

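Call:
move_arm(steps=[[0,0,0,0.005,0,0,-1],[0,0,0,0.012,0,0,-1],[0,0,0,0,0,-0.02,-1],[0,0,0,0,0,-0.035,-1],[0,0,0,0,0,-0.035,-1],[0,0,0,0,0,-0.02,-1],[0,0,0,-0.035,0,0,-1],[0,0,0,-0.035,0,0,-1],[0,0,0,-0.035,0,0,-1],[0,0,0,-0.02,0,0,-1]])

```text
time: 14.65
tcp_pos: [548.7, 65.6, 305.9]
tool_rot: [-0.0, 0.989, -0.151, -0.0]
force: [-0.1, 0.0, 0.1]
gripper_width: 0.9
```

```bash
python3 look.py 12
```

```text
t 14.65 tcp [548.737  65.553 305.915] stand [-15.446  80.046 305.915] w 0.857121352048085 F [-0.06   0.025  0.107] 
yaw x -0.3035401192697426 z [-0.  0. -1.] j [-0.001  0.305  1.609  0.     1.228  1.874]
```

View pics/c12.png

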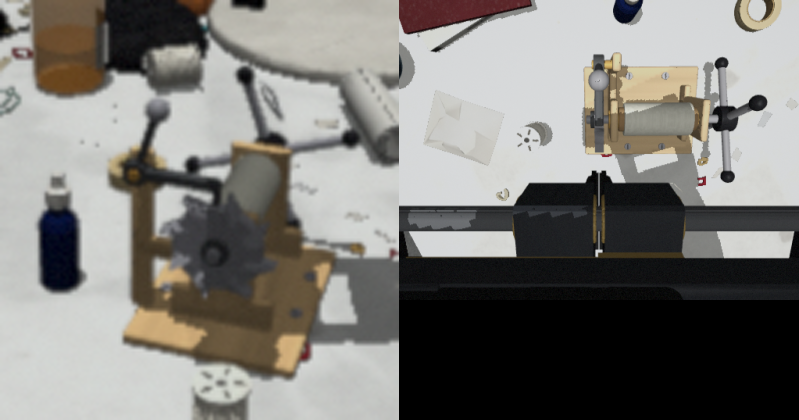

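View pics/wrist12.png

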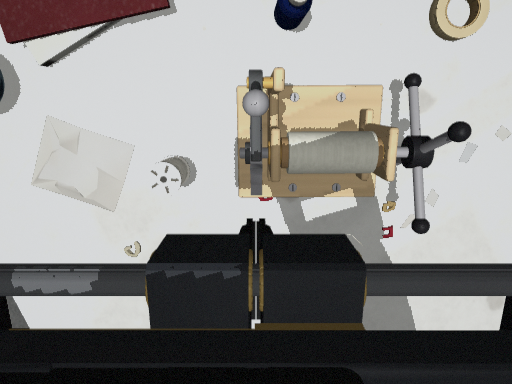

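```bash
python3 - <<'E'
from wf import *
wheel([('s1',193,164),('s3',349,138),('s0',245,76)],[('s0',459,131),('s1',413,81),('s3',421,226)],w0=.65)
for q in [[('side','ball',190+156/3-.33,130+110/3-.33)],[('wrist','ball',256,102.5)]]:
    print(fit(q,[540,-15.5,-.298,.66,0.1],[4]))
# initial same-method reference from first side picture
print(fit([('side','ball',180+249/4-.4,140+106/4-.4)],[540,-15.5,-.298,.66,0.1],[4]))
im,d=env.get_image('side')
for t in ['spool','tape_ring','bottle']:
    for x in env.cut_out('side',t)[:1]:
        m=x['mask']&(d>0); print(t,x['bbox'],np.median(back('side',np.argwhere(m)[:,::-1],d[m]),0).round(1))
a=cv2.imread('pics/side12.png').astype(int);b=cv2.imread('pics/side1.png').astype(int)
E
```

```text
side 3 wheel 0.687 xfree [541.261   0.682] [[0.4, 0.3], [0.7, -0.0], [0.1, -0.3]]
wrist 3 wheel 0.704 xfree [541.817   0.687] [[-0.2, 0.7], [-1.2, 2.8], [-0.0, 1.0]]
side 6 wheel 0.699 xfree [541.752   0.686] [[0.5, 0.6], [0.6, -0.3], [-0.2, -0.3], [-0.2, 1.2], [-1.1, 2.6], [-0.2, 1.0]]
(array([ 5.40000000e+02, -1.55000000e+01, -2.98000000e-01,  6.60000000e-01,
        2.87986948e-02]), array([[ 0.12917256, -0.31516096]]))
(array([ 5.4000000e+02, -1.5500000e+01, -2.9800000e-01,  6.6000000e-01,
        3.6774788e-02]), array([[ 0.31973088, -0.00108671]]))
(array([ 5.40000000e+02, -1.55000000e+01, -2.98000000e-01,  6.60000000e-01,
        2.57637431e-02]), array([[ 0.02056919, -0.04795297]]))
spool [250.6, 249.3, 274.8, 286.2] [562.  196.2  42. ]
tape_ring [226.1, 182.8, 235.7, 193.3] [ 663.9 -206.9   16.8]
bottle [201.8, 186.0, 217.7, 229.4] [703.  -12.6  50.4]
```

```bash
python3 -c "
from rig import env
print(env.close_job(), env.observe()['time'])"
```

```text
the job is handed in; nothing more can be done
the job is handed in; nothing more can be done
```

The wheel is back one notch and the pawl is down in the next gap. I handed the job in at about 15 s of the 69 s allowed.

- **How it was done:** With the gripper shut, I pushed the lever ball away until the pawl fell over and stayed up against its stop. I then pushed the uppermost spoke's ball end backward. After that I pushed the lever back from behind until the pawl dropped, and lifted the fingers clear.
- **Wheel:** It went from about -0.08 to about 0.69. The side camera gave 0.69 and the wrist camera 0.70, against the 0.54–0.80 window and the aim of 0.68. The reading did not change when the pawl dropped.
- **Pawl:** My last measurement reads about 0.03. The same method gave 0.026 at the start, when the pawl was fully down, so it is fully in.
- **Things around it:** The spool, tape ring and bottle are where they were, within about 2 mm in plan. Only the bottle's median height changed more, by about 5 mm, because the outline found was slightly different.
- **Forces:** At the end of each move the force reading was below about 4 N. I did not see readings in between.
- **Disagreement:** The cameras differed by up to about 5 mm on the stand's position and 0.02 rad on angles, which was within the tolerances. No checks failed.

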